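Show the apprentice which bottle to weigh, and where

ROBOT

A 6-joint arm with a two-finger parallel gripper is mounted at the origin on a cart in front of the work surface, level with it; the furniture and walls round the work are solid. World frame = base frame: x ahead of the robot, y to its left, z up, the work surface at z = 0. Lengths are in mm, angles in degrees, forces in N, time in s.
With the tool pointing down it reaches from about 325 to 925 mm from the base axis. Payload 3.1 kg.
Tool frame: the origin (TCP) lies at the very end of the fingers, on their centre line; the grasp point (between the pads) lies grasp_offset behind it (grasp_offset is the distance from the TCP to the grasp point, in mm); z points along the fingers, x is the direction in which the jaws open and shut, and the axes are right-handed (so a half turn about z gives the same grasp; the last joint's range is limited). The gripper opens to 85 mm and grips with 20 to 120 N. Pads are 22 mm wide; open, the fingers measure 114 mm over their backs; the gripper's body (76 mm by 85 mm) begins 54 mm behind the grasp point. The pads swing forward as they close: fully open they stand 13 mm farther back than shut.
Start: joints at [-75.413, 12.427, 92.441, -0, 75.132, -6.429], TCP at [224.165, -583.429, 231.3] pointing down, gripper open.
Joint ranges: [-157.48, 157.48], [-44.54, 120.13], [17.64, 146.25], [-64.5, 244.5], [7.68, 150.69], [-147.95, 147.95]. Speed limits (degrees/s): [159.86, 159.86, 180, 180, 180, 180].

INTERFACE

Orientations are given as [roll, pitch, yaw] about the fixed x, y, z axes, in that order (R = Rz(yaw) Ry(pitch) Rx(roll)).
In Python, from station import * gives the robot as it stands. Calls block until the motion is done:
- goto(position, orientation): joint-space move of the TCP to a pose.
- move_l(position, attitude=None, speed=150): straight line of the TCP; attitude=None keeps the orientation; speed is the mean speed in mm/s.
- move_j(angles): joint-space move.
- grip(opening, squeeze=None): finger opening in mm; squeeze is the grip in N (None keeps the last); returns when the fingers have stopped.
- wait(seconds).
- solve_ik(position, orientation): joint angles nearest the present ones, or None.
- get_obs(): the state.
- get_image(name): name is "side" or "top" or "wrist"; returns the picture (400x640x3 uint8, red, green, blue); there is no depth.
- get_calibration(name): a dict with "fx", "fy", "cx", "cy" (pixels), "D" ([k1, k2, p1, p2, k3] as OpenCV has them; the pictures are not rectified), "R" (3x3) and "t" (3): a world point X has camera coordinates R X + t; the wrist camera has in their place "mount" (4x4, takes a point from camera to tool coordinates, whose origin is the TCP and whose axes are the tool frame's). Camera axes: x right, y down, z forward; pixel columns grow to the right and rows downward; lengths in mm; the calibration is good to about 2 mm. A picture is of the moment at which its call begins: read the wrist's pose just before it. get_calibration takes no time and is no camera call.
A pose or a line that the arm cannot do raises Unreachable and nothing moves.
- sign_off(): hands the job in, once; it reports no verdict.
Trained networks look in the newest picture that a camera, given by its name, has taken for a name from the list of things; names that differ only in an ending like _2 or _b are one class to them, and where a whole thing is asked for, a point or a joint stands for the part that bears it (a point fixed in the world has none). Each returns a list of dicts, best first, with "score" (0 to 1); they miss things now and then, are a little off and sometimes report something else, mostly with a low value. They report only what shows in the picture. A call takes as long as a camera call.
- spot_in(name, camera): "extent" ([centre column, centre row, width, height] in pixels, round what is visible of it).
- regions_of(name, camera): "region" (400x640 bool, what is visible of it) and "extent" ([centre column, centre row, width, height] in pixels, round what is visible of it).
The state is a dict: "t": time; "joint_pos": joint angles; "qvel": joint speeds; "effort": joint torques, N m; "tcp_pos": TCP position; "ee_rot": TCP orientation; "wrist_force": force on the tool from outside, world axes, zero at the start; "moment": the same for the moment, N m; "grip_width": finger opening in mm.
Only numpy, scipy, OpenCV 4.12 (cv2) and the standard library are available. Lean on these libraries where they do the work, as an engineer would, in place of code of your own. Each camera call takes 0.05 s, during which the arm holds its last target. There are 200 camera calls.

TASK

Show the apprentice what to weigh by pointing: bring the fingertips straight above the round white bottle with the broad black cap, about 3 cm over it, and hold still there for two seconds; then do the same over the round pan of the pocket scale and finish still pointing at the pan. Touch nothing at all, and do not bring the fingertips down over any of the other three bottles.

Things in the scene. Friction and masses are not known exactly. Their poses are not given: they have to be found in the camera images.
- cap_bottle_top (a point): centre of the top of the bottle to point at: a small upright round bottle, white body and smooth black cap as broad as the body, 35 mm across and 81 mm tall. It stands loose on the bench; this point is 81 mm above the bench. z up.
- scale_pan (a point): centre of the upper face of the round, pale, 29 mm wide pan on the pocket scale, 43 mm above the bench. The scale is a black wedge-shaped box 73 x 74 mm and 44 mm tall standing loose on the bench; the pan lies flush in its level high part at the back, 20 mm from the middle of the box, away from the three small buttons on the sloping front. z up, x from the middle of the box to the pan.
- square_flask_top (a point): centre of the top of another bottle, not to be pointed at: a square white flask with a black cap narrower than its body, 32 mm wide, 76 mm tall, standing loose. This point is at the top of its cap.
- spray_flask_top (a point): centre of the top of another bottle, not to be pointed at: a slim white spray flask with a thin black nozzle top, 32 mm wide, 114 mm tall, standing loose. This point is at its tip.
- dropper_bottle_top (a point): centre of the top of another bottle, not to be pointed at: an amber glass bottle with a pointed black dropper cap, 34 mm wide, 102 mm tall, standing loose. This point is at its tip.
- tape_roll_top (a point): centre of a roll of masking tape lying flat among the bottles, 104 mm across, 25 mm high; this point is level with its upper face. A bystander. The six things listed here stand loose, roughly 15 cm apart in two rows of three, any of them in any place. A wooden organiser about 25 cm tall stands 8 cm or more behind the rear row; nothing else near them is taller than the spray flask.

How it is judged:
By the outcome, as a careful person would: the job done as asked, in the order asked, and still so for the second after the job is handed in, with the robot touching nothing.
It also fails if it takes over 38 s, if anything falls off the work surface, if the arm or the gripper's body presses on something with over 40 N, if the wrist force passes 120 N, or if a joint passes its speed limit or range.

## Working session

There is one attempt and no reset: what is moved stays moved. The work goes in short steps, each a Python script; the robot and the scene stay as the last script left them, time stands still between calls to the robot, and variables do not carry over. Pictures are saved under pics/ and viewed, about 8 in all and at most 12, crops included, and the job is handed in when it is done.

```bash
mkdir -p pics; cat > h.py <<'E'
from station import *
import numpy as np, cv2
def ray(cam,uv):
    c=get_calibration(cam);K=np.array([[c['fx'],0,c['cx']],[0,c['fy'],c['cy']],[0,0,1.]])
    p=cv2.undistortPoints(np.array([[uv]],float),K,np.array(c['D'],float)).ravel()
    R=np.array(c['R']);t=np.array(c['t']).ravel()
    return -R.T@t, R.T@np.array([p[0],p[1],1.])
def at_z(cam,uv,z):
    o,d=ray(cam,uv);return o+d*(z-o[2])/d[2]
def proj(cam,X):
    c=get_calibration(cam);K=np.array([[c['fx'],0,c['cx']],[0,c['fy'],c['cy']],[0,0,1.]])
    return cv2.projectPoints(np.array([X],float),cv2.Rodrigues(np.array(c['R']))[0],np.array(c['t'],float),K,np.array(c['D'],float))[0].ravel()
E
python3 - <<'E'
from h import *
Z=dict(cap_bottle_top=81,scale_pan=43,square_flask_top=76,spray_flask_top=114,dropper_bottle_top=102,tape_roll_top=25)
for cam in("top","side"):
    im=get_image(cam);cv2.imwrite(f"pics/{cam}.png",im[:,:,::-1]);print(cam,"cam at",ray(cam,(320,200))[0].round())
    for n,z in Z.items():
        for d in spot_in(n,cam)[:3]:
            e=np.array(d["extent"]);print(n,round(d["score"],2),e.round(1),at_z(cam,e[:2],z/2).round())
print(get_obs())
E
```

```text
top cam at [434. -25. 944.]
cap_bottle_top 0.65 [242.2 253.   19.   16.6] [441. 146.  40.]
scale_pan 0.93 [304.3 195.2  34.4  39. ] [581.  -3.  22.]
square_flask_top 0.62 [373.6 179.6  14.1  16.1] [ 615. -175.   38.]
dropper_bottle_top 0.65 [369.1 239.7  18.   13.8] [ 467. -157.   51.]
tape_roll_top 0.57 [257.4 187.2  40.9  45.5] [605. 115.  12.]
side cam at [ 506. -764.  709.]
cap_bottle_top 0.84 [282.7 185.7  17.8  34.6] [443. 150.  40.]
scale_pan 0.62 [348.3 236.4  50.   39.6] [587.  -3.  22.]
square_flask_top 0.91 [367.  292.8  20.3  40.5] [ 611. -173.   38.]
spray_flask_top 0.73 [287.8 234.8  14.5  47. ] [462. -38.  57.]
dropper_bottle_top 0.71 [285.8 285.5  21.6  45.8] [ 464. -168.   51.]
tape_roll_top 0.83 [352.3 203.7  45.2  36.4] [604. 120.  12.]
{'t': 0.7, 'joint_pos': array([-7.54128168e+01,  1.24241529e+01,  9.24381414e+01, -5.28810308e-04,
        7.51304140e+01, -6.42769037e+00]), 'qvel': array([-0.0080832 , -0.02015715,  0.10432376, -0.07333615, -0.02950859,
        0.00803657]), 'effort': array([-2.17710849e-04, -3.96734047e+01, -3.04165757e+01, -3.39603121e-04,
        7.06499541e-04, -3.63610965e-06]), 'tcp_pos': array([ 224.17090452, -583.46599336,  231.3622511 ]), 'ee_rot': array([ 1.79998676e+02, -7.18863175e-03, -6.89849906e+01]), 'wrist_force': array([ 0.11303066, -0.39936802,  0.14568172]), 'moment': array([ 0.01903144, -0.03014419, -0.02298883]), 'grip_width': 85.60592000320787}
```

```bash
python3 - <<'E'
import cv2
a=cv2.imread("pics/top.png")[150:280,210:410];cv2.imwrite("pics/topc.png",cv2.resize(a,None,fx=4,fy=4,interpolation=cv2.INTER_CUBIC))
a=cv2.imread("pics/side.png")[100:330,230:420];cv2.imwrite("pics/sidec.png",cv2.resize(a,(494,598),interpolation=cv2.INTER_CUBIC))
E
```

```text
(no output)
```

View pics/topc.png

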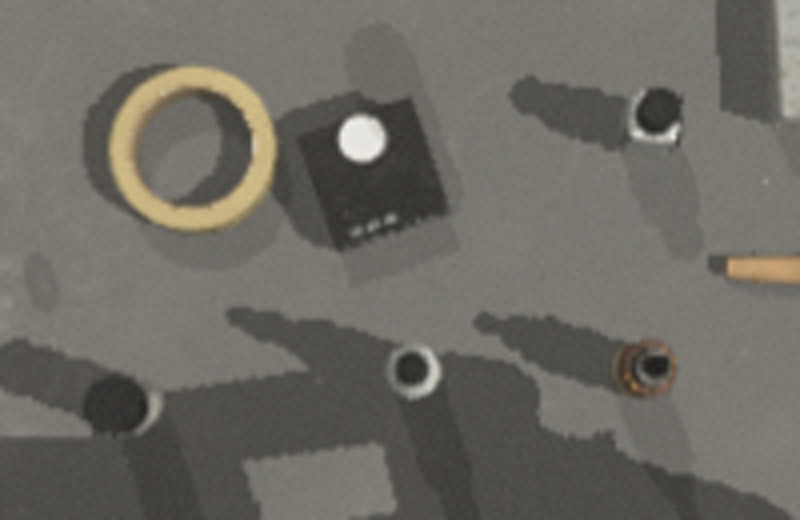

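View pics/sidec.png

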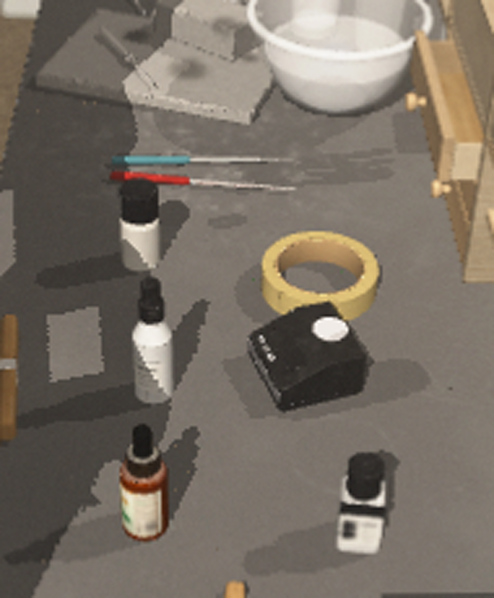

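The networks agree with the pictures. In the top crop the broad-cap bottle is at (116,404), which is about (239,251) in the full image. The pan is at (362,138), about (300,184). The spray flask, which the top network missed, is between the cap bottle and the dropper. Next I'll refine the two target points in both views.

```bash
python3 - <<'E'
from h import *
from scipy.optimize import least_squares
im={c:cv2.cvtColor(cv2.imread(f"pics/{c}.png"),cv2.COLOR_BGR2GRAY) for c in("top","side")}
def blob(c,seed,lo,hi,r=16):
    u,v=seed;s=im[c][v-r:v+r+1,u-r:u+r+1];m=((s>=lo)&(s<=hi)).astype(np.uint8)
    n,l,st,ce=cv2.connectedComponentsWithStats(m,connectivity=4);k=l[r,r];return ce[k]+[u-r,v-r],st[k]
pt,a=blob("top",(300,184),190,255);ps,b=blob("side",(356,226),190,255);ct,d=blob("top",(239,251),0,45)
print(pt,a,ps,b,ct,d, im["top"][251,225:256])
cs=np.array([283.3,171.9])
for nm,z,t,s in(("pan",43,pt,ps),("cap",81,ct,cs)):
    f=lambda X:np.r_[proj("top",X)-t,proj("side",X)-s]
    q=least_squares(f,[500,50,z]);print(nm,"tri",q.x.round(1),q.fun.round(2),"top",at_z("top",t,z).round(1),"side",at_z("side",s,z).round(1))
print(np.round(get_calibration("wrist")["mount"],2))
E
```

```text
[299.94623656 184.24731183] [11 11 11 11 93] [356.70786517 225.98876404] [11 12 13  9 89] [238.97509225 250.99354244] [   0    0   33   33 1084] [ 80  74  77  78  77  71  50  53  56  54  53  53  54  54  54  52  52  53
  51  50  41  51 119 154 147 117  79  81  83  80  78]
pan tri [604.7   6.4  42.9] [ 0.01  0.23  0.2  -0.03] top [605.2   6.4  43. ] side [604.2   6.2  43. ]
cap tri [445.5 146.   82. ] [-0.   -0.03 -0.03  0.  ] top [445.4 146.2  81. ] side [445.5 147.5  81. ]
[[ 1.000e+00  0.000e+00 -0.000e+00 -1.300e-01]
 [-0.000e+00  9.600e-01  2.900e-01 -7.304e+01]
 [ 0.000e+00 -2.900e-01  9.600e-01 -1.410e+02]
 [ 0.000e+00  0.000e+00  0.000e+00  1.000e+00]]
```

```bash
cat >> h.py <<'E'
from scipy.spatial.transform import Rotation
def wcam(o):
    c=get_calibration("wrist");T=np.eye(4);T[:3,:3]=Rotation.from_euler("xyz",o["ee_rot"],degrees=True).as_matrix();T[:3,3]=o["tcp_pos"]
    W=T@np.array(c["mount"]);return c,W
def wproj(o,X):
    c,W=wcam(o);K=np.array([[c['fx'],0,c['cx']],[0,c['fy'],c['cy']],[0,0,1.]])
    Rc=W[:3,:3].T
    return cv2.projectPoints(np.array([X],float),cv2.Rodrigues(Rc)[0],-Rc@W[:3,3],K,np.array(c['D'],float))[0].ravel()
E
python3 - <<'E'
from h import *
move_l([224,-583,280]);grip(0)
goto([445.5,147,260],[180,0,90])
o=get_obs();im=get_image("wrist")[:,:,::-1].copy()
for d in spot_in("cap_bottle_top","wrist")[:2]:print(d)
for p,r in(([445.5,147,81],17.5),([604.7,6.4,43],14.5)):
    for a in np.r_[0:360:15]:
        u=wproj(o,np.array(p)+[r*np.cos(np.radians(a)),r*np.sin(np.radians(a)),0]);cv2.circle(im,tuple(int(round(x)) for x in u),1,(0,0,255),-1)
    print(wproj(o,p))
cv2.imwrite("pics/w1.png",im);print(o["t"],o["tcp_pos"],o["ee_rot"],o["joint_pos"],o["grip_width"],o["wrist_force"])
E
```

```text
{'extent': [319.3, 171.9, 27.0, 37.3], 'score': 0.68}
[316.70308526 176.36414403]
[220.53496708 277.3370079 ]
4.6333 [445.89158543 146.44149049 260.06691241] [1.79986638e+02 1.18025526e-02 8.99312249e+01] [ 9.61280577e+00 -8.55780933e+00  1.10909008e+02 -1.42111146e-02
  7.76376143e+01 -8.03153793e+01] -0.1600448664466172 [-0.23481258  0.13773506 -0.45338651]
```

View pics/w1.png

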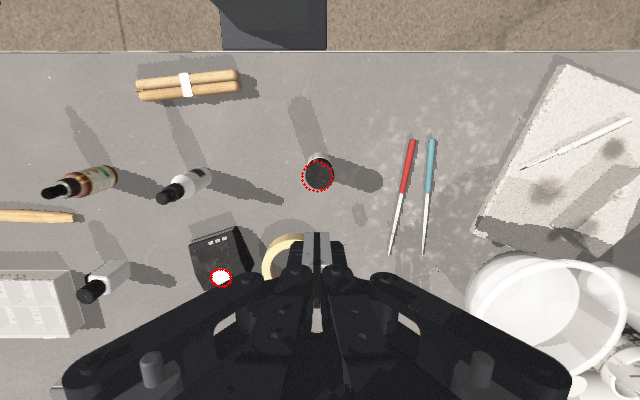

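The wrist view agrees: the predicted rings land on the black cap at (317,176) and the pan at (220,277). I'll go down over the bottle now.

```bash
python3 - <<'E'
from h import *
move_l([445.5,147,111],speed=60)
wait(2.6)
o=get_obs();print(o["t"],o["tcp_pos"],o["wrist_force"],np.abs(o["qvel"]).max())
im=get_image("side")[100:330,230:420,::-1];cv2.imwrite("pics/s2.png",cv2.resize(im,(494,598)))
E
```

```text
9.9667 [445.53736773 146.99615269 111.01418881] [0.09430065 0.73531346 0.56609394] 0.11658515665435473
```

View pics/s2.png

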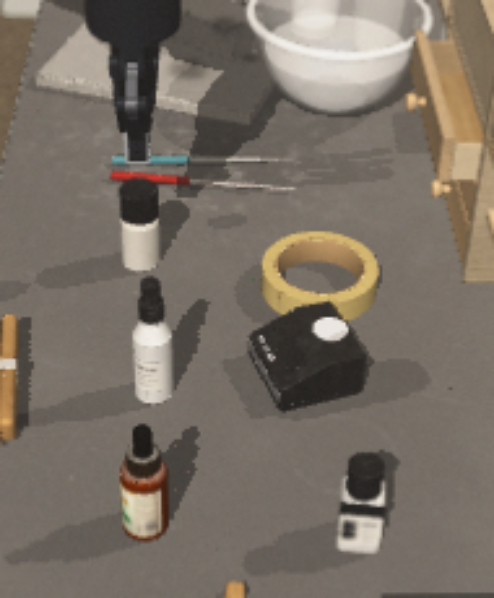

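The fingertips at crop (137,160) are about 27 crop px above the cap top, which is roughly 30 mm, and nothing has moved. Next is the pan.

```bash
python3 - <<'E'
from h import *
P=[604.7,6.4]
move_l([445.5,147,230]);move_l(P+[230],speed=120);move_l(P+[73],speed=60)
wait(2.6)
o=get_obs();print(o["t"],o["tcp_pos"],o["wrist_force"],np.abs(o["qvel"]).max())
im=get_image("side")[100:330,230:420,::-1];cv2.imwrite("pics/s3.png",cv2.resize(im,(494,598)))
E
```

```text
18.2417 [604.69229532   6.39674526  72.98316925] [-0.54064574 -0.29056199  0.22580551] 0.06768357303034174
```

View pics/s3.png

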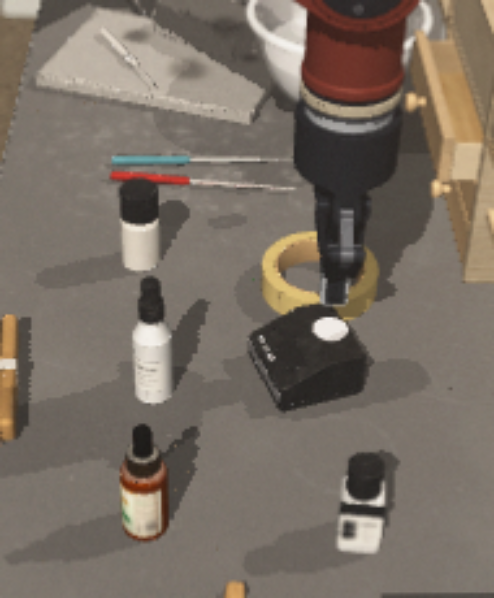

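The fingertips at crop (334,302) are directly above the pan at (330,328), about 30 mm clear, and everything stands where it was.

```bash
python3 -c "
from station import *
sign_off();o=get_obs();print(o['t'],o['tcp_pos'],o['wrist_force'])"
```

```text
the job is handed in; nothing more can be done
the job is handed in; nothing more can be done
```

I pointed with the gripper closed, first over the white bottle with the broad black cap and then over the scale pan. Each hold lasted 2.6 s with the fingertips 30 mm above the target. I handed the job in at about 18.3 s with the arm still over the pan.

- **Target positions:** I located both targets from the top and side cameras. The pan came out 42.9 mm above the bench (43 given) and the cap top 82 mm (81 given). My automatic search for the cap in the top picture failed. I placed the cap by eye in both views instead and moved the aim 1 mm in y between the two estimates. The wrist camera then showed the predicted rings landing on both the cap and the pan.
- **Final checks:** During both holds the arm was within 0.1 mm of its commanded point, and wrist force stayed below 1 N. The side pictures show the fingertips over the right target each time and nothing moved.
- **Not checked:** The state could not be read after hand-in, so the last second is unconfirmed.

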